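# Press the loose keycap home on the keypad and test the key

### The job

On the desk keypad, the black replacement keycap has only been set on its switch and stands higher than the other keys: with the fingertips press it down gently until it is fully home, and let it spring up. Then press the same key fully down once more to check that it works, and withdraw. Press no other key, do not pull the cap up, and leave everything else on the desk where it is.

Things in the scene. Friction and masses are not known exactly. Their poses are not given: they have to be found in the camera images.
- keypad: Low aluminium keypad, fixed on the desk, 146 (its x) by 136 mm, case 20 mm high; z up. Origin on the desk; keys at x = -30 and 10, y = -40, 0 and 40 mm from it, which colour where varies. Knob 22 mm wide at x 60, y 35, top at 37 mm. Keycaps square, 36 mm at the foot, 30 mm at the flat top, sides parallel to the case; the five fitted ones have their tops 36 mm above the desk.
- sw_black: The switch under the black key, fixed in the keypad. Origin on the keypad's top plate (20 mm above the desk) under the middle of the black keycap; axes parallel to the keypad's.
- black_top (a point): Centre of the flat top (30 by 30 mm) of the black keycap on the keypad; moves with the cap. At first 40 to 41 mm above the desk, 4 to 5 mm higher than the other keys; 36 mm once the cap is fully on and the key is up. Axes parallel to the keypad's, z up.
- black_cap (a joint): How far the black keycap is pushed down on its switch stem, m: 0 to 0.001 at the start (only set on), 0.005 = fully home, a hard stop. It slides against a steady friction of about 4 N and stays where it is left (negative: being pulled off).
- black_switch (a joint): Travel of the black key's switch, m: 0 = up, 0.004 = bottomed (hard stop); spring 0.6 N at the top, 1.2 N at the bottom, brings it up. Pressing the loose cap first bottoms the switch, then pushes the cap on: 8 to 9 mm from first touch to the hard stop; once the cap is home only the switch's 4 mm are left.
- white1_key (a joint): Travel of one of the two white keys of the keypad, m: 0 = up, 0.004 = bottomed; spring 0.6 to 1.2 N. It types from 0.002 on. To be left alone.
- white2_key (a joint): Travel of the other white key of the keypad, m: 0 = up, 0.004 = bottomed; spring 0.6 to 1.2 N. It types from 0.002 on. To be left alone.
- grey1_key (a joint): Travel of one of the two grey keys of the keypad, m: 0 = up, 0.004 = bottomed; spring 0.6 to 1.2 N. It types from 0.002 on. To be left alone.
- grey2_key (a joint): Travel of the other grey key of the keypad, m: 0 = up, 0.004 = bottomed; spring 0.6 to 1.2 N. It types from 0.002 on. To be left alone.
- blue_key (a joint): Travel of the blue key of the keypad, m: 0 = up, 0.004 = bottomed; spring 0.6 to 1.2 N. It types from 0.002 on. To be left alone.
- fidget_cube: Loose yellow plastic fidget cube, 33 mm, lying in the top one of three stacked clear acrylic trays (230 by 200 mm, 152 mm high in all) at the far left. Origin at the centre of its underside. To be left alone.
- pen_cup: Loose stainless steel pen cup, 76 mm across, 100 mm high, pens in it up to 170 mm. Origin at the centre of its underside. To be left alone.
- cat: Loose white ceramic figurine of a sitting cat, about 65 mm across with its tail, 101 mm high. Origin under the middle of its body. To be left alone.
- puller: Loose red plastic keycap puller with two wire prongs lying flat beside the keypad, 90 mm long along its x, 38 mm wide, 9 mm thick. Origin on the desk under its middle. To be left alone.
- spare_cap: Loose spare black keycap lying on the desk on the other side of the keypad, 36 mm square, 10 mm high. Origin at the centre of its underside. To be left alone.
- mug: Loose blue ceramic mug, 80 mm across, 92 mm high, handle to its +y. Origin at the centre of its underside. To be left alone.

How it is judged:
On the way, in this order (a step that is already met when the one before it is completed fails the run):
1. the black keycap is pressed home on its stem, the key held down (value of joint black_cap above 0.0035 m and value of joint black_switch above 0.003 m).
2. the key is let up again, the cap staying on (value of joint black_cap above 0.0035 m and value of joint black_switch below 0.001 m), for 0.04 s.
3. the key is pressed down again (more than 3 of 4 mm) (all of step 1).
At the end, for the whole second after the job is handed in: The black keycap is home (pushed on by more than 3.5 of 5 mm) and its key is up (within 1 mm), as are all other keys; the fidget cube, pen cup, cat, puller, spare keycap and mug rest within 10 mm of where they were (all of step 2 and value of joint each of white1_key, white2_key, grey1_key, grey2_key, blue_key below 0.001 m and distance of each of fidget_cube, pen_cup, cat, puller, spare_cap, mug from where it was at the start of the episode below 0.01 m and linear speed of each of fidget_cube, pen_cup, cat, puller, spare_cap, mug below 0.02 m/s); the robot touches nothing.
It fails at once if another key of the keypad was pressed (2 mm or more) (value of joint any of white1_key, white2_key, grey1_key, grey2_key, blue_key above 0.002 m).
It fails at once if the black keycap was pulled up off its stem (value of joint black_cap below -0.0015 m).
It fails at once if the black key was pushed too hard (over 40 N) (contact force between anything else and sw_black above 40 N).
It fails at once if the keypad's case was pushed hard (over 40 N) (contact force between the arm and keypad above 40 N).
It fails at once if the fidget cube, pen cup, cat, puller, spare keycap or mug was moved or lifted (over 10 mm) (distance of any of fidget_cube, pen_cup, cat, puller, spare_cap, mug from where it was at the start of the episode above 0.01 m).
It also fails if it takes over 38 s, if anything falls off the work surface, if the arm or the gripper's body presses on something with over 40 N, if the wrist force passes 120 N, or if a joint passes its speed limit or range.

### The arm

A 7-joint arm with a two-finger parallel gripper is mounted at the origin on the work surface. World frame = base frame: x ahead of the robot, y to its left, z up, the work surface at z = 0. Lengths are in m, angles in rad, forces in N, time in s.
With the tool pointing down it reaches from about 0.425 to 1.025 m from the base axis. Payload 3.6 kg.
Tool frame: the origin (TCP) lies midway between the tips of the shut fingers; the grasp point (between the pads) lies 19 mm behind it; z points along the fingers, x is the direction in which the jaws open and shut, and the axes are right-handed (so a half turn about z gives the same grasp; the last joint's range is limited). The gripper opens to 85 mm and grips with 20 to 120 N. Pads are 22 mm wide; open, the fingers measure 114 mm over their backs; the gripper's body (76 mm by 85 mm) begins 54 mm behind the grasp point. The pads swing forward as they close: fully open they stand 13 mm farther back than shut.
Start: joints at [1.087, 0.591, 0.048, 1.609, -0.033, 0.943, -0.034], TCP at [0.276, -0.67, 0.231] pointing down, gripper open.
Joint ranges: [-2.69, 2.69], [-0.47, 2.24], [-1.27, 1.36], [0.19, 2.51], [-1.53, 4.68], [0.08, 2.07], [-3.09, 3.09]. Speed limits (rad/s): [2.57, 2.57, 3.14, 3.14, 3.14, 3.14, 3.14].

### API

Orientations are given as a 3x3 rotation matrix whose columns are the frame's x, y, z axes.
In Python, from cell import * gives the robot as it stands.
- The arm moves only by the shell command python3 -m creep 'ROWS' [FORCE]. ROWS is JSON, a list of rows, each a list of 7 numbers: the shift along the tool's x, y, z in mm, then the turn, a rotation vector about the tool's x, y, z in degrees, then the opening, from -1 (shut) to 1 (fully open). In form: [[tx, ty, tz, wx, wy, wz, fingers], ...]. A call has 1 to 8 rows; each row shifts and turns the commanded pose from where the row before left it, along the tool's axes as they then stand; what a row does not reach is not made up. A row lasts 1/8 s, in which the tool goes at most 62.5 mm and 10.7 degrees, less where a joint would pass 70% of its speed; a pose out of reach is approached as far as the arm can. A call with a gripper value outside its range is refused whole. The fingers move at their own pace and stop on an object; FORCE is the grip in N (left out, the last holds). Time passes only in rows, so rows that do not move let the fingers close. It gives the time, the measured TCP pose, the force and the opening at its end, in the units of the state.
- observe(): the state, without advancing time (a new reading comes with each control period).
- camera(name): name is "scene" or "top" or "wrist"; returns a dict with "frame" (384x512x3 uint8, blue, green, red), "depth" (384x512 float32, m along the optical axis (not along the pixel's ray), 0 where there is no reading), "fx", "fy", "cx", "cy" (pixels), "k1" (the pictures are not rectified: a ray, as slopes to the right and down, at radius r is drawn at 1 + k1 r^2 times it, then the intrinsics apply), "view" (4x4, takes a point from world to camera coordinates). Camera axes: x right, y down, z forward; pixel columns grow to the right and rows downward; lengths in m; the calibration is good to about 2 mm. A picture is of the moment at which its call begins.
- finish_job(): hands the job in, once; it reports no verdict.
The state is a dict: "clock": time; "q": joint angles; "qvel": joint speeds; "joint_torque": joint torques, N m; "tcp_pos": TCP position; "eef_rot": TCP orientation; "contact_force": force on the tool from outside, world axes, zero at the start; "torque": the same for the moment, N m; "grip_width": opening from 0.0 (shut) to 1.0 (fully open).
Only numpy, scipy, OpenCV 4.12 (cv2) and the standard library are available. Lean on these libraries where they do the work, as an engineer would, in place of code of your own. Each camera call takes 0.05 s, during which the arm holds its last target.

## Working session

There is one attempt and no reset: what is moved stays moved. The work goes in short steps, Python scripts to look and compute and a shell command to move; the robot and the scene stay as the last step left them, time stands still between calls to the robot, and variables do not carry over. Pictures are saved under pics/ and viewed, and the job is handed in when it is done.

```bash
mkdir -p pics; ls
python3 - <<'E'
from cell import *
import cv2,numpy as np,pickle
s=observe();print(s['clock'],s['tcp_pos'],np.round(s['eef_rot'],3),s['contact_force'],s['grip_width'])
for n in ['scene','top','wrist']:
    c=camera(n);pickle.dump(c,open(f'pics/{n}0.pkl','wb'));cv2.imwrite(f'pics/{n}0.png',c['frame'])
E
```

```text
pics
0.0 [ 0.27584819 -0.66956203  0.23010879] [[ 0.381 -0.925 -0.001]
 [-0.925 -0.381  0.002]
 [-0.002  0.    -1.   ]] [ 1.02530863 -0.06644552 -0.54439808] 1.0023725090512066
```

View pics/scene0.png

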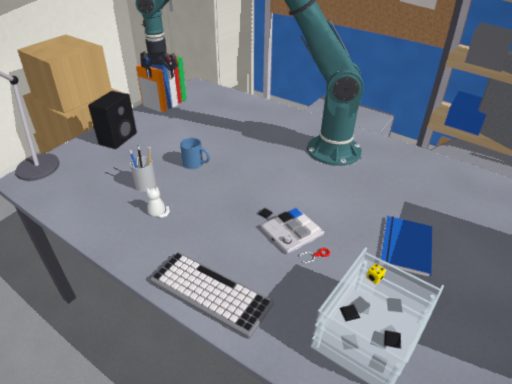

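View pics/top0.png

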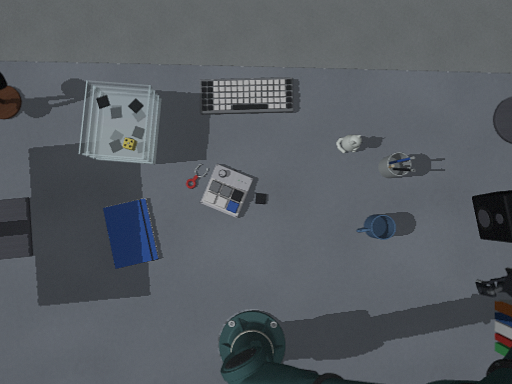

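View pics/wrist0.png

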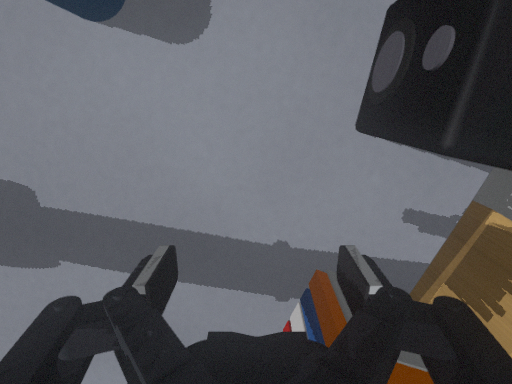

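The keypad lies at about (228,190) in the top view, with the black key near (237,196). The puller is at (195,177), the spare cap at (261,199), and the mug at (378,227). I'll enlarge the keypad next.

```bash
cat > h.py <<'E'
import numpy as np,cv2
def proj(c,P):
    P=np.atleast_2d(P);V=c['view'];X=(V[:3,:3]@P.T+V[:3,3:4]);s=X[:2]/X[2];r2=(s**2).sum(0);s=s*(1+c['k1']*r2)
    return np.c_[s[0]*c['fx']+c['cx'],s[1]*c['fy']+c['cy']]
def atz(c,u,v,z):
    d=np.array([(u-c['cx'])/c['fx'],(v-c['cy'])/c['fy']]);s=d.copy()
    for _ in range(20): s=d/(1+c['k1']*(s@s))
    V=c['view'];R=V[:3,:3];o=-R.T@V[:3,3];r=R.T@np.array([s[0],s[1],1]);return o+r*(z-o[2])/r[2]
E
python3 - <<'E'
import pickle,cv2
from h import *
c=pickle.load(open('pics/top0.pkl','rb'));print(c['k1'],c['fx'])
f=c['frame'][150:225,175:275];cv2.imwrite('pics/topz.png',cv2.resize(f,None,fx=8,fy=8,interpolation=cv2.INTER_CUBIC))
for p in [(195,177),(261,199),(237,196),(220,172),(378,227)]: print(p,atz(c,*p,0.03))
c=pickle.load(open('pics/scene0.pkl','rb'))
f=c['frame'][195:270,245:345];cv2.imwrite('pics/scenez.png',cv2.resize(f,None,fx=8,fy=8,interpolation=cv2.INTER_CUBIC))
E
```

```text
-0.009897345037622107 413.6975807835255
(195, 177) [0.55509544 0.20510279 0.03      ]
(261, 199) [ 0.48659133 -0.01825492  0.03      ]
(237, 196) [0.49469011 0.06233604 0.03      ]
(220, 172) [0.5739847 0.1216384 0.03     ]
(378, 227) [ 0.40257053 -0.41085938  0.03      ]
```

View pics/topz.png

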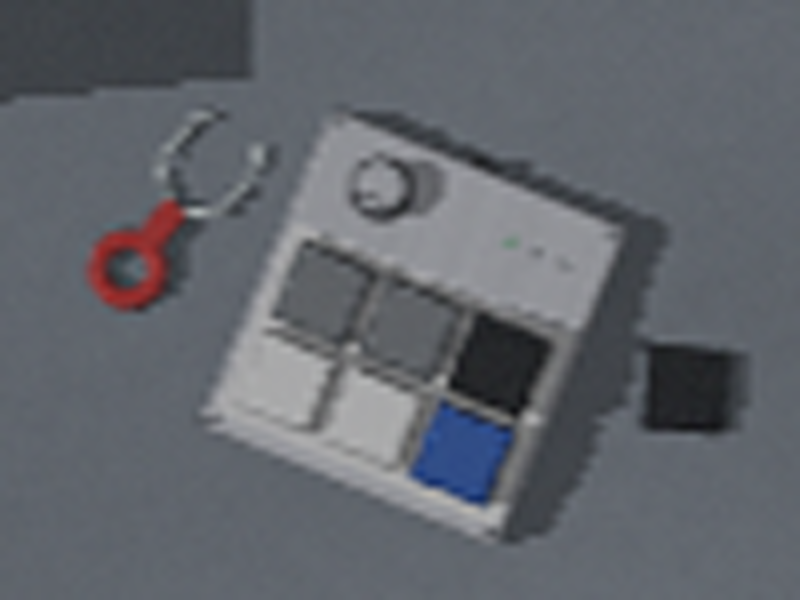

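View pics/scenez.png

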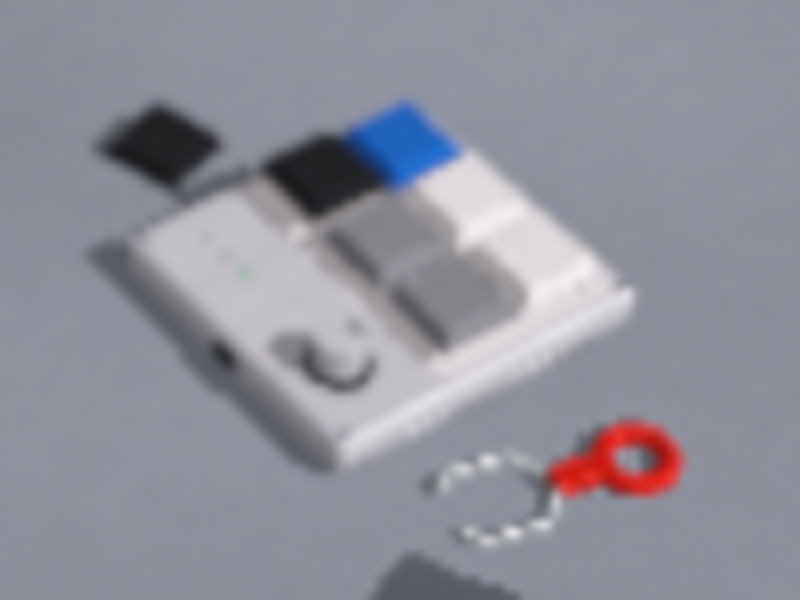

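```bash
cat > fit.py <<'E'
import pickle
from h import *
from scipy.optimize import least_squares
c=pickle.load(open('pics/top0.pkl','rb'))
K=[(10,40,36,325,292),(10,0,36,408,328),(-30,40,36,285,380),(-30,0,36,372,418),(-30,-40,36,463,455),(60,35,37,383,186),(10,-40,40.5,500,365)]
o=[(p[0]/1e3,p[1]/1e3,p[2]/1e3) for p in K]
uv=np.array([[175+(p[3]+.5)/8-.5,150+(p[4]+.5)/8-.5] for p in K])
W=np.array([atz(c,*uv[i],o[i][2]) for i in range(7)]);print(W.round(4))
def model(p):
    C,S=np.cos(p[2]),np.sin(p[2]);O=np.array(o);return np.c_[p[0]+C*O[:,0]-S*O[:,1],p[1]+S*O[:,0]+C*O[:,1],O[:,2]]
r=least_squares(lambda p:(model(p)-W)[:,:2].ravel(),[.5,.1,-.4]);print(r.x,np.degrees(r.x[2]));print((1e3*(model(r.x)-W)).round(1))
print('black',model(r.x)[6])
s=pickle.load(open('pics/scene0.pkl','rb'))
for n,c,x0,y0 in(('top',c,175,150),('scene',s,245,195)):
    f=cv2.resize(c['frame'][y0:y0+75,x0:x0+100],None,fx=8,fy=8,interpolation=cv2.INTER_CUBIC)
    p=r.x;C,S=np.cos(p[2]),np.sin(p[2])
    def poly(cx,cy,hx,hy,z,col):
        P=np.array([(cx+a*hx,cy+b*hy) for a,b in((1,1),(1,-1),(-1,-1),(-1,1))])/1e3
        P=np.c_[p[0]+C*P[:,0]-S*P[:,1],p[1]+S*P[:,0]+C*P[:,1],np.full(4,z/1e3)]
        q=(proj(c,P)-[x0,y0]+.5)*8-.5
        cv2.polylines(f,[q.astype(np.int32)],True,col,1)
    poly(0,0,73,68,20,(0,255,0))
    for a,b,z,*_ in K:
        if a!=60: poly(a,b,15,15,z,(0,0,255))
    cv2.imwrite(f'pics/{n}fit.png',f)
E
python3 fit.py
```

```text
[[0.5259 0.1358 0.036 ]
 [0.5117 0.1007 0.036 ]
 [0.4888 0.1514 0.036 ]
 [0.4738 0.1146 0.036 ]
 [0.4593 0.0763 0.036 ]
 [0.5708 0.1128 0.037 ]
 [0.497  0.0617 0.0405]]
[ 0.50205693  0.10297895 -0.37784037] -21.648658282328626
[[ 0.2  0.7 -0. ]
 [-0.3 -1.4 -0. ]
 [ 0.2 -0.1 -0. ]
 [ 0.4 -0.6 -0. ]
 [ 0.1  0.5 -0. ]
 [-0.1  0.6  0. ]
 [-0.4  0.4  0. ]]
black [0.49659501 0.06211127 0.0405    ]
```

```bash
python3 -c "
import cv2,numpy as np
a=cv2.imread('pics/topfit.png');b=cv2.imread('pics/scenefit.png');cv2.imwrite('pics/fit.png',cv2.resize(np.vstack([a,b]),(500,750))[:600] if 0 else cv2.resize(np.hstack([a,b]),(800,300)))"
```

```text
(no output)
```

View pics/topfit.png

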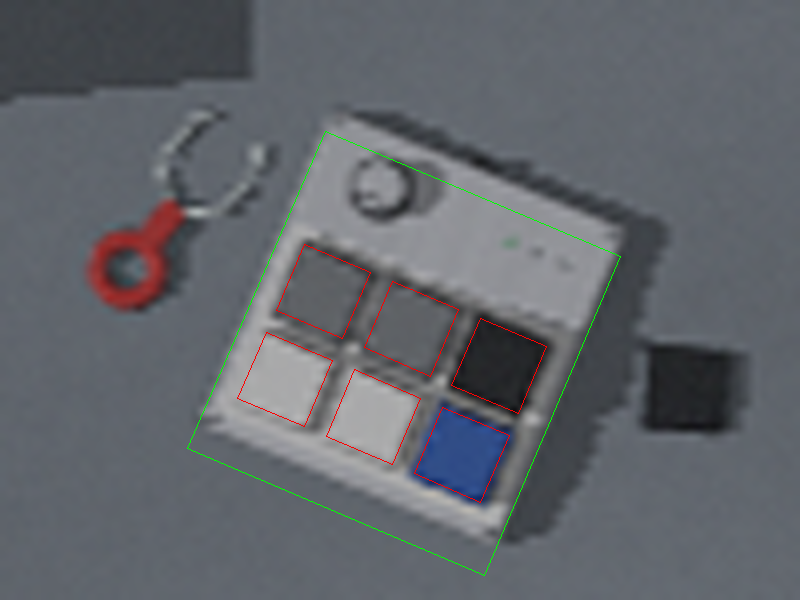

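View pics/scenefit.png

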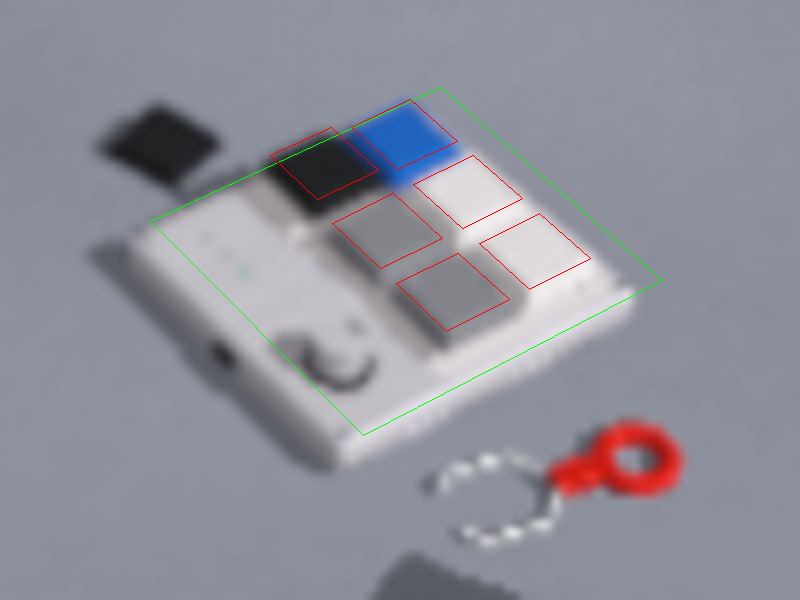

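```bash
python3 -m creep '[[-20,-16,0,0,0,0,-1],[-37,-30,0,0,0,0,-1],[-37,-30,0,0,0,0,-1],[-37,-30,0,0,0,0,-1],[-37,-30,0,0,0,0,-1],[-37,-30,0,0,0,0,-1],[-37,-30,0,0,0,0,-1],[-37,-30,0,0,0,0,-1]]' 30
```

```text
clock: 1.15
tcp_pos: [0.3791, -0.3247, 0.2313]
eef_rot: [[0.381, -0.925, 0.0], [-0.925, -0.381, 0.0], [-0.0, -0.0, -1.0]]
contact_force: [0.9, -0.4, 0.2]
grip_width: -0.001
```

```bash
python3 -m creep '[[-40,-32,0,0,0,0,-1],[-40,-32,0,0,0,0,-1],[-40,-32,0,0,0,0,-1],[-40,-32,0,0,0,0,-1],[-40,-32,0,0,0,0,-1],[-40,-32,0,0,0,0,-1],[-30,-24,0,0,0,0,-1],[-12,-10,0,0,0,0,-1]]'; python3 -m creep '[[0,0,0,0,0,-5,-1],[0,0,0,0,0,-8,-1],[0,0,0,0,0,-8,-1],[0,0,0,0,0,-8,-1],[0,0,0,0,0,-8,-1],[0,0,0,0,0,-6,-1],[0,0,0,0,0,-3,-1],[0,0,0,0,0,0,-1]]'
```

```text
clock: 2.15
tcp_pos: [0.4808, 0.023, 0.2313]
eef_rot: [[0.385, -0.923, 0.0], [-0.923, -0.385, 0.001], [-0.001, -0.0, -1.0]]
contact_force: [0.2, -1.0, 0.2]
grip_width: 0.001
clock: 3.15
tcp_pos: [0.48, 0.0191, 0.2311]
eef_rot: [[0.929, -0.371, -0.001], [-0.371, -0.929, -0.001], [-0.001, 0.001, -1.0]]
contact_force: [-0.7, -0.8, -0.9]
grip_width: 0.0
```

Run:
```python
from cell import *
import cv2,numpy as np
from h import *
import pickle
s=observe();print(s['clock'],s['tcp_pos'],np.round(s['eef_rot'],4),s['contact_force'])
R=s['eef_rot'];a=np.radians(-21.65);print('tool yaw',np.degrees(np.arctan2(R[1,0],R[0,0])),'shift mm',R.T@(np.array([.4966,.0621,.0405])-s['tcp_pos'])*1e3)
c=camera('wrist');pickle.dump(c,open('pics/w1.pkl','wb'));f=c['frame'].copy();cv2.imwrite('pics/w1.png',f)
C,S=np.cos(a),np.sin(a)
for x,y,z in[(10,-40,40.5),(10,0,36),(-30,-40,36),(-30,0,36)]:
  P=np.array([(x+i*15,y+j*15,z) for i,j in((1,1),(1,-1),(-1,-1),(-1,1))])/1e3
  P=np.c_[.50206+C*P[:,0]-S*P[:,1],.10298+S*P[:,0]+C*P[:,1],P[:,2]]
  cv2.polylines(f,[proj(c,P).astype(np.int32)],True,(0,0,255),1)
cv2.imwrite('pics/w1f.png',f)
```

```text
3.15 [0.47996566 0.0191026  0.23108575] [[ 9.287e-01 -3.708e-01 -8.000e-04]
 [-3.708e-01 -9.287e-01 -7.000e-04]
 [-5.000e-04  1.000e-03 -1.000e+00]] [-0.65575642 -0.76932109 -0.91450292]
tool yaw -21.761935233244728 shift mm [ -0.39587226 -46.28492313 190.54121507]
```

View pics/w1f.png

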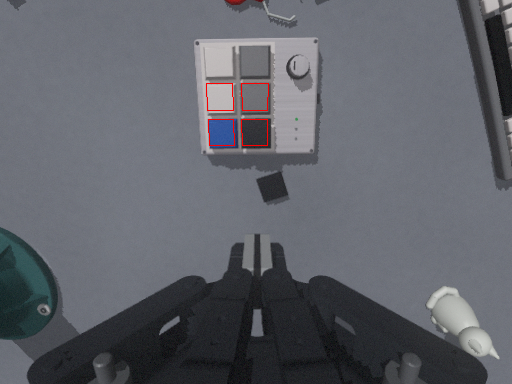

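The wrist view confirms the fit: the black key is at (255,132) and the projected outlines sit on the keys. I'll move over it and down to about 20 mm above the cap.

```bash
python3 -m creep '[[0,-23,0,0,0,0,-1],[0,-23,20,0,0,0,-1],[0,0,40,0,0,0,-1],[0,0,40,0,0,0,-1],[0,0,30,0,0,0,-1],[0,0,25,0,0,0,-1],[0,0,12,0,0,0,-1],[0,0,0,0,0,0,-1]]'
python3 - <<'E'
from cell import *
import cv2,numpy as np
from h import *
s=observe();R=s['eef_rot']
print('shift mm',R.T@(np.array([.4966,.0621,.0405])-s['tcp_pos'])*1e3,s['contact_force'])
c=camera('wrist');f=c['frame'].copy()
a=np.radians(-21.65);C,S=np.cos(a),np.sin(a)
for x,y,z in[(10,-40,40.5),(10,0,36),(-30,-40,36),(-30,0,36)]:
  P=np.array([(x+i*15,y+j*15,z) for i,j in((1,1),(1,-1),(-1,-1),(-1,1))])/1e3
  P=np.c_[.50206+C*P[:,0]-S*P[:,1],.10298+S*P[:,0]+C*P[:,1],P[:,2]]
  cv2.polylines(f,[proj(c,P).astype(np.int32)],True,(0,0,255),1)
cv2.imwrite('pics/w2f.png',f)
E
```

```text
clock: 4.2
tcp_pos: [0.497, 0.0631, 0.0638]
eef_rot: [[0.93, -0.369, -0.001], [-0.369, -0.93, -0.001], [-0.001, 0.001, -1.0]]
contact_force: [-0.9, 0.1, 0.5]
grip_width: -0.002
shift mm [-0.03490356  1.05347764 23.35083906] [-0.85684594  0.12569286  0.45650383]
```

View pics/w2f.png

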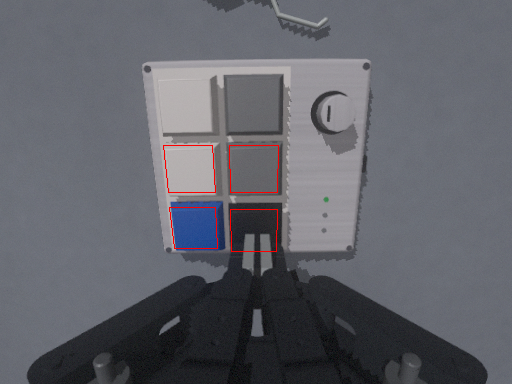

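```bash
python3 -m creep '[[0,0,10,0,0,0,-1],[0,0,8,0,0,0,-1],[0,0,0,0,0,0,-1]]'; python3 -m creep '[[0,0,2,0,0,0,-1],[0,0,2,0,0,0,-1],[0,0,1,0,0,0,-1],[0,0,1,0,0,0,-1],[0,0,1,0,0,0,-1],[0,0,0,0,0,0,-1]]';python3 -m creep '[[0,0,1,0,0,0,-1],[0,0,1,0,0,0,-1],[0,0,0,0,0,0,-1]]'
```

```text
clock: 4.62
tcp_pos: [0.4969, 0.0632, 0.0458]
eef_rot: [[0.93, -0.368, -0.001], [-0.368, -0.93, -0.0], [-0.001, 0.001, -1.0]]
contact_force: [-0.2, 0.1, -0.1]
grip_width: 0.001
clock: 5.38
tcp_pos: [0.4973, 0.0633, 0.0393]
eef_rot: [[0.93, -0.368, 0.0], [-0.368, -0.93, -0.0], [0.0, 0.0, -1.0]]
contact_force: [-0.6, 0.0, 0.6]
grip_width: -0.001
clock: 5.75
tcp_pos: [0.4973, 0.0633, 0.0372]
eef_rot: [[0.93, -0.368, -0.0], [-0.368, -0.93, -0.0], [-0.0, 0.0, -1.0]]
contact_force: [0.3, 0.9, 1.8]
grip_width: 0.0
```

```bash
python3 -m creep '[[0,0,1,0,0,0,-1],[0,0,1,0,0,0,-1],[0,0,0,0,0,0,-1]]';python3 -m creep '[[0,0,1,0,0,0,-1],[0,0,0,0,0,0,-1]]';python3 -m creep '[[0,0,1,0,0,0,-1],[0,0,0,0,0,0,-1]]'
```

```text
clock: 6.12
tcp_pos: [0.4973, 0.0633, 0.0353]
eef_rot: [[0.93, -0.368, 0.0], [-0.368, -0.93, -0.0], [0.0, 0.0, -1.0]]
contact_force: [-1.0, -0.4, 3.2]
grip_width: -0.003
clock: 6.38
tcp_pos: [0.4973, 0.0633, 0.0343]
eef_rot: [[0.93, -0.368, 0.0], [-0.368, -0.93, -0.0], [0.0, 0.0, -1.0]]
contact_force: [-0.1, -0.2, 4.4]
grip_width: 0.001
clock: 6.62
tcp_pos: [0.4973, 0.0633, 0.0332]
eef_rot: [[0.93, -0.368, 0.0], [-0.368, -0.93, 0.0], [-0.0, -0.0, -1.0]]
contact_force: [0.2, -0.5, 3.7]
grip_width: -0.001
```

Now it is sliding at about 4 N, as expected. I'll go on in small steps until the hard stop.

```bash
python3 -m creep '[[0,0,0.7,0,0,0,-1],[0,0,0,0,0,0,-1]]';python3 -m creep '[[0,0,0.5,0,0,0,-1],[0,0,0,0,0,0,-1]]'
```

```text
clock: 6.88
tcp_pos: [0.4974, 0.0633, 0.0325]
eef_rot: [[0.93, -0.368, 0.0], [-0.368, -0.93, 0.0], [0.0, -0.0, -1.0]]
contact_force: [-0.1, 0.3, 2.6]
grip_width: -0.004
clock: 7.12
tcp_pos: [0.4974, 0.0633, 0.0321]
eef_rot: [[0.93, -0.368, 0.0], [-0.368, -0.93, 0.0], [0.0, -0.0, -1.0]]
contact_force: [0.7, -0.5, 3.8]
grip_width: 0.001
```

```bash
python3 -m creep '[[0,0,0.5,0,0,0,-1],[0,0,0,0,0,0,-1]]';python3 -m creep '[[0,0,0.5,0,0,0,-1],[0,0,0,0,0,0,-1]]'
```

```text
clock: 7.38
tcp_pos: [0.4974, 0.0633, 0.032]
eef_rot: [[0.93, -0.368, 0.0], [-0.368, -0.93, -0.0], [0.0, 0.0, -1.0]]
contact_force: [-1.2, -0.4, 7.9]
grip_width: 0.0
clock: 7.62
tcp_pos: [0.4974, 0.0633, 0.0318]
eef_rot: [[0.93, -0.368, 0.0], [-0.368, -0.93, -0.0], [0.001, 0.0, -1.0]]
contact_force: [-1.0, -0.3, 11.1]
grip_width: 0.001
```

The hard stop is at z = 0.032, where the model puts it, and the force has risen to 11 N. Next I lift off, check, and press again.

```bash
python3 -m creep '[[0,0,-2,0,0,0,-1],[0,0,-3,0,0,0,-1],[0,0,-5,0,0,0,-1],[0,0,-5,0,0,0,-1],[0,0,0,0,0,0,-1],[0,0,0,0,0,0,-1]]'
python3 - <<'E'
from cell import *
import cv2
c=camera('scene');cv2.imwrite('pics/s3.png',cv2.resize(c['frame'][195:270,245:345],None,fx=8,fy=8,interpolation=cv2.INTER_CUBIC))
E
python3 -m creep '[[0,0,5,0,0,0,-1],[0,0,4,0,0,0,-1],[0,0,2,0,0,0,-1],[0,0,1,0,0,0,-1],[0,0,0,0,0,0,-1]]'
```

```text
clock: 8.38
tcp_pos: [0.4973, 0.0633, 0.0461]
eef_rot: [[0.93, -0.368, -0.0], [-0.368, -0.93, 0.0], [-0.0, 0.0, -1.0]]
contact_force: [-0.1, -0.2, 0.0]
grip_width: 0.004
clock: 9.05
tcp_pos: [0.4971, 0.0633, 0.034]
eef_rot: [[0.93, -0.368, -0.0], [-0.368, -0.93, -0.0], [-0.0, 0.0, -1.0]]
contact_force: [0.4, -0.4, 1.3]
grip_width: -0.001
```

View pics/s3.png

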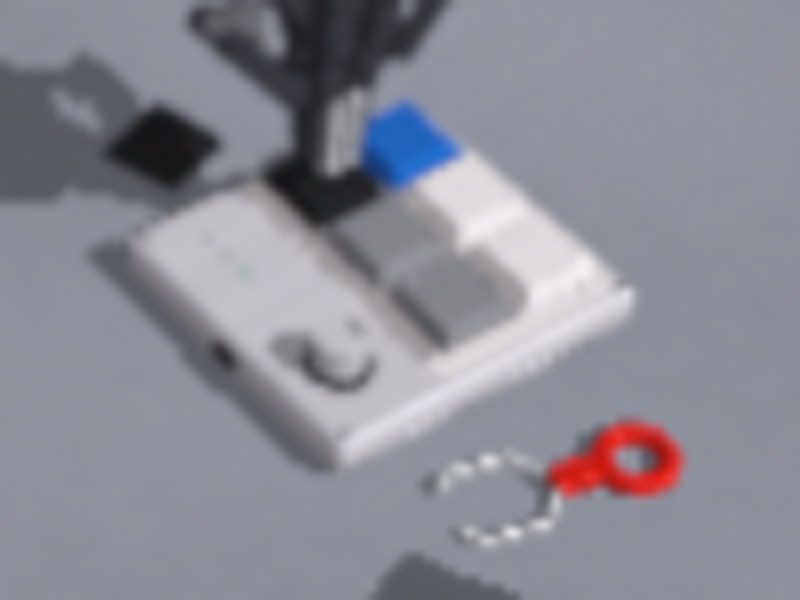

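The black cap, about (320,195) in the crop, now stands level with the grey ones, and the other keys are up. The second press is under way at 1.3 N (spring only). Next I press to the stop.

```bash
python3 -m creep '[[0,0,1,0,0,0,-1],[0,0,1,0,0,0,-1],[0,0,0,0,0,0,-1]]'; python3 -m creep '[[0,0,0.7,0,0,0,-1],[0,0,0,0,0,0,-1]]'
```

```text
clock: 9.43
tcp_pos: [0.4971, 0.0633, 0.0321]
eef_rot: [[0.93, -0.368, -0.0], [-0.368, -0.93, -0.0], [-0.0, 0.0, -1.0]]
contact_force: [-0.1, 0.1, 1.6]
grip_width: -0.004
clock: 9.68
tcp_pos: [0.4972, 0.0633, 0.0319]
eef_rot: [[0.93, -0.368, -0.0], [-0.368, -0.93, -0.0], [0.0, 0.0, -1.0]]
contact_force: [-1.6, -0.3, 7.8]
grip_width: 0.001
```

```bash
python3 -m creep '[[0,0,-2,0,0,0,-1],[0,0,-4,0,0,0,-1],[0,0,-10,0,0,0,-1],[0,0,-30,0,0,0,-1],[0,0,-40,0,0,0,-1],[0,0,-40,0,0,0,-1],[0,0,-15,0,0,0,-1],[0,0,0,0,0,0,-1]]'; python3 -m creep '[[0,0,0,0,0,0,-1],[0,0,0,0,0,0,-1]]'
python3 - <<'E'
from cell import *
import cv2,numpy as np
c=camera('wrist');d=camera('scene');cv2.imwrite('pics/end.png',np.hstack([cv2.resize(c['frame'],(400,300)),cv2.resize(d['frame'],(400,300))]))
print(observe()['contact_force'])
E
```

```text
clock: 10.68
tcp_pos: [0.4979, 0.0633, 0.1734]
eef_rot: [[0.93, -0.369, 0.002], [-0.369, -0.93, 0.0], [0.002, -0.001, -1.0]]
contact_force: [-0.0, -0.6, -0.4]
grip_width: -0.001
clock: 10.92
tcp_pos: [0.4963, 0.0631, 0.171]
eef_rot: [[0.93, -0.368, -0.003], [-0.368, -0.93, -0.0], [-0.003, 0.001, -1.0]]
contact_force: [-0.1, -0.2, -0.1]
grip_width: -0.003
[ 0.29621505  0.64945522 -0.85140653]
```

View pics/end.png

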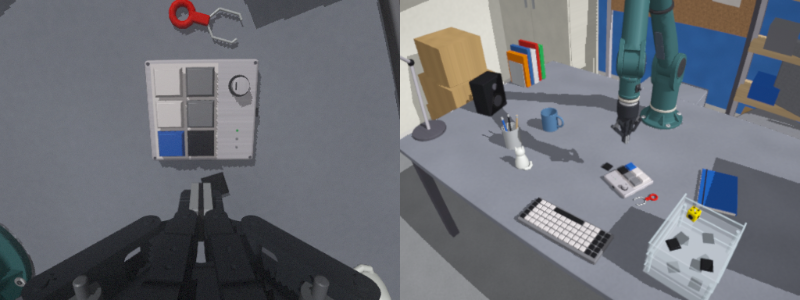

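The arm is clear of everything. The black key at (201,144) in the left picture sits level with the others, and nothing on the desk has moved.

```bash
python3 -c "
from cell import *
print(finish_job())"
```

```text
the job is handed in; nothing more can be done
None
```

The black keycap is pressed home and the key works. I handed the job in at about 11 s of the 38 s allowed; it gave no verdict.

- **First press:** with the fingers shut, the cap slid down at about 4 N. It reached the hard stop with its top at 32 mm, and the force rose to 11 N. I then lifted clear so the key could spring up.
- **Second press:** only the spring was felt, at about 1.5 N, down to the same stop at 32 mm. The force there reached 8 N, so the cap had stayed on.
- **Last checks:** after I withdrew to 0.17 m, the force was zero within the roughly 1 N noise. In the pictures the black key is level with the other keys, none of which is down. The loose items look unmoved by eye; I did not measure their positions again.
- **Small disagreement:** the close wrist view put the keys about 1 to 2 mm off my fit from the top camera. I left the tool where it was because the margin was ample.

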